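Mark the packed pots on the push-peg tally board

TASK

One crate each of three pots has been packed, so mark them on the push-peg tally board: with the fingertips press down gently, in this order, the peg in front of the low wide bowl, then the peg in front of the plain tapered pot, then the peg in front of the pot with the collared rim. Push each peg most of its way down, lightly, without leaning on it or on the board; its head gives a little on a spring, then the stem sinks and stays down by itself. Leave the peg of the round-bellied pot up, do not lift or shift any of the pots or the things beside the board, and end clear of everything.

Things in the scene. Friction and masses are not known exactly. Their poses are not given: they have to be found in the camera images.
- tally_board: fixed plywood slab 150 (own x) x 344 (own y) x 12 mm; origin at the centre of its underside. Own x points from the row of four pegs to the row of four pots, roughly away from the robot. Pegs stand in a dark rail (top 22 mm up) at own x -48 mm, own y +126, +42, -42, -126 mm; 83 mm straight behind each is a cork seat (top 14 mm up) with one loose pot. Which pot is on which seat changes.
- peg_1 (a joint): how far the stem of the peg at own y = +126 mm of the board has been pushed down, m: about 0 is up (starts up to 0.0015), 0.012 is its hard stop. It slides straight down with about 3.5 N of friction and stays where it is left. It counts as down from 0.007 and as still up below 0.004; it need not reach its stop.
- peg_1_top (a point): centre of the flat top of that peg's head (own y = +126 mm): a pale wooden head 22 mm across, 7 mm thick, on a short coil spring (3 N per mm, gives up to 7.5 mm and springs back) above the 14 mm stem. While up, the top is 30 mm above the rail, 52 mm above the work surface; it goes down with the stem. The next peg is 84 mm away.
- peg_2 (a joint): how far the stem of the peg at own y = +42 mm of the board has been pushed down, m: about 0 is up (starts up to 0.0015), 0.012 is its hard stop. It slides straight down with about 3.5 N of friction and stays where it is left. It counts as down from 0.007 and as still up below 0.004; it need not reach its stop.
- peg_2_top (a point): centre of the flat top of that peg's head (own y = +42 mm): a pale wooden head 22 mm across, 7 mm thick, on a short coil spring (3 N per mm, gives up to 7.5 mm and springs back) above the 14 mm stem. While up, the top is 30 mm above the rail, 52 mm above the work surface; it goes down with the stem. The next peg is 84 mm away.
- peg_3 (a joint): how far the stem of the peg at own y = -42 mm of the board has been pushed down, m: about 0 is up (starts up to 0.0015), 0.012 is its hard stop. It slides straight down with about 3.5 N of friction and stays where it is left. It counts as down from 0.007 and as still up below 0.004; it need not reach its stop.
- peg_3_top (a point): centre of the flat top of that peg's head (own y = -42 mm): a pale wooden head 22 mm across, 7 mm thick, on a short coil spring (3 N per mm, gives up to 7.5 mm and springs back) above the 14 mm stem. While up, the top is 30 mm above the rail, 52 mm above the work surface; it goes down with the stem. The next peg is 84 mm away.
- peg_4 (a joint): how far the stem of the peg at own y = -126 mm of the board has been pushed down, m: about 0 is up (starts up to 0.0015), 0.012 is its hard stop. It slides straight down with about 3.5 N of friction and stays where it is left. It counts as down from 0.007 and as still up below 0.004; it need not reach its stop.
- peg_4_top (a point): centre of the flat top of that peg's head (own y = -126 mm): a pale wooden head 22 mm across, 7 mm thick, on a short coil spring (3 N per mm, gives up to 7.5 mm and springs back) above the 14 mm stem. While up, the top is 30 mm above the rail, 52 mm above the work surface; it goes down with the stem. The next peg is 84 mm away.
- bowl: low wide open bowl, 64 mm across, only 30 mm high, the lowest of the four pots; stands loose on a cork seat of the tally board. Origin at the centre of its underside, z up. About 60 g. Not to be moved.
- tapered_pot: small pot with straight plain sides that widen upward, like a plain flower pot without a collar, 58 mm across the mouth, 55 mm high; stands loose on a cork seat of the tally board. Origin at the centre of its underside, z up. About 60 g. Not to be moved.
- collared_pot: small pot with near-upright sides and a thick collar round its rim, 56 mm across, 60 mm high; stands loose on a cork seat of the tally board. Origin at the centre of its underside, z up. About 60 g. Not to be moved.
- round_pot: small round-bellied pot, widest in the middle, narrower at mouth and foot, 58 mm across, 46 mm high; stands loose on a cork seat of the tally board. Origin at the centre of its underside, z up. About 60 g. Not to be moved.
- label_roll: roll of paper labels standing on its end beside the board's +y end, 64 mm across, 40 mm high, loose; origin at the centre of its underside. Not to be moved.
- slip_jar: jar with a dark screw lid behind the board, 61 mm across, 78 mm high, loose; origin at the centre of its underside. Not to be moved.
- sand_block: cork sanding block lying in front of the board, 42 x 70 x 26 mm, loose; origin at the centre of its underside. Not to be moved.

How it is judged:
By the outcome, as a careful person would: the job done as asked, in the order asked, and still so for the second after the job is handed in, with the robot touching nothing.
It also fails if it takes over 45 s, if anything falls off the work surface, if the arm or the gripper's body presses on something with over 40 N, if the wrist force passes 120 N, or if a joint passes its speed limit or range.

ROBOT

A 7-joint arm with a two-finger parallel gripper is mounted at the origin on a cart in front of the work surface, level with it; the furniture and walls round the work are solid. World frame = base frame: x ahead of the robot, y to its left, z up, the work surface at z = 0. Lengths are in m, angles in rad, forces in N, time in s.
With the tool pointing down it reaches from about 0.425 to 0.925 m from the base axis. Payload 6.8 kg.
Tool frame: the origin (TCP) lies on the mounting face of the last link; the fingertips stand 173 mm ahead of it and the grasp point (between the pads) lies 155 mm ahead of it (r.tip_reach is the distance from the TCP to the fingertips, in m); z points along the fingers, x is the direction in which the jaws open and shut, and the axes are right-handed (so a half turn about z gives the same grasp; the last joint's range is limited). The gripper opens to 85 mm and grips with 20 to 120 N. Pads are 22 mm wide; open, the fingers measure 114 mm over their backs; the gripper's body (76 mm by 85 mm) begins 54 mm behind the grasp point. The pads swing forward as they close: fully open they stand 13 mm farther back than shut.
Start: joints at [1.045, 0.477, 0.022, 1.555, -0.011, 1.109, -0.083], TCP at [0.274, -0.617, 0.405] pointing down, gripper open.
Joint ranges: [-2.96, 2.96], [-0.34, 2.1], [-1.41, 1.46], [0.24, 2.44], [-1.37, 4.51], [0.17, 1.92], [-2.96, 2.96]. Speed limits (rad/s): [2.39, 2.39, 3.14, 3.14, 3.14, 3.14, 3.14].

INTERFACE

Orientations are given as a rotation vector (axis times angle).
In Python, from bench import r, eyes gives the robot as it stands.
- The arm moves only by the tool jog_arm, never from a script. Its argument "series" is a list of rows, each a list of 4 numbers: the shift along the tool's x, y, z in units of 30 mm (1.0 is 30 mm), then the turn about the tool's z in units of 10 degrees (1.0 is 10 degrees). In form: [[dx, dy, dz, roll], ...]. A call has 1 to 12 rows; each row shifts and turns the pose as measured when the row begins, along the tool's axes as they then stand; what a row does not reach is not made up. A row lasts 1/8 s, in which the tool goes at most 62.5 mm and 10.7 degrees, less where a joint would pass 70% of its speed; a pose out of reach is approached as far as the arm can. A call is refused whole if a number of a shift passes 1 or a number of a turn 1, either way. A call with a gripper value outside its range is refused whole. "grip" is the finger opening in mm, from 0 to 85.4, set as the call begins (left out, the last holds). The fingers move at their own pace and stop on an object; "newtons" is the grip in N (left out, the last holds). Time passes only in rows, so rows that do not move let the fingers close. It gives the time, the measured TCP pose, the force and the opening at its end, in the units of the state.
- r.get_obs(): the state, without advancing time (a new reading comes with each control period).
- eyes.grab_frame(name): name is "scene" or "top" or "wrist"; returns a dict with "pixels" (400x640x3 uint8, red, green, blue), "fx", "fy", "cx", "cy" (pixels), "distortion" ([k1, k2, p1, p2, k3] as OpenCV has them; the pictures are not rectified), "rvec" (rotation vector, rad) and "tvec" (3), from world to camera coordinates, as OpenCV has them. Camera axes: x right, y down, z forward; pixel columns grow to the right and rows downward; lengths in m; the calibration is good to about 2 mm. A picture is of the moment at which its call begins. There is no depth.
- r.hand_in(): hands the job in, once; it reports no verdict.
Trained networks look in a picture, given as the dict that the camera call returned (one of the last four; its "shot" number tells which), for a name from the list of things; names that differ only in an ending like _2 or _b are one class to them, and where a whole thing is asked for, a point or a joint stands for the part that bears it (a point fixed in the world has none). Each returns a list of dicts, best first, with "confidence" (0 to 1); they miss things now and then, are a little off and sometimes report something else, mostly with a low value. They report only what shows in the picture. A call takes as long as a camera call.
- eyes.find_in(picture, name): "extent" ([left, top, width, height] in pixels, round what is visible of it).
- eyes.place_of(picture, name): "xy" ([column, row] in pixels: a listed point, or the origin of a listed thing).
The state is a dict: "clock": time; "joints": joint angles; "qvel": joint speeds; "tau": joint torques, N m; "tcp_pos": TCP position; "orientation": TCP orientation; "contact_force": force on the tool from outside, world axes, zero at the start; "moment": the same for the moment, N m; "grip_width": finger opening in m.
Only numpy, scipy, OpenCV 4.12 (cv2) and the standard library are available. Lean on these libraries where they do the work, as an engineer would, in place of code of your own. Each camera call takes 0.05 s, during which the arm holds its last target.

## Working session

There is one attempt and no reset: what is moved stays moved. The work goes in short steps, Python scripts to look and compute and a tool call to move; the robot and the scene stay as the last step left them, time stands still between calls to the robot, and variables do not carry over. Pictures are saved under pics/ and viewed, and the job is handed in when it is done.

Besides the shell and the picture viewer there is one more tool, called after ">>>" in YAML: its name, and indented under it one key for each argument. jog_arm: Moves the arm, as the interface text tells. Its arguments: {"type":"object","properties":{"series":{"type":"array","items":{"type":"array","items":{"type":"number"}}},"grip":{"type":"number"},"newtons":{"type":"number"}},"required":["series"]}

```bash
mkdir -p pics
cat > h.py <<'E'
from bench import r, eyes
import numpy as np, cv2
def K(p): return np.array([[p['fx'],0,p['cx']],[0,p['fy'],p['cy']],[0,0,1.]])
def ray(p,xy):
    u=cv2.undistortPoints(np.array([[xy]],float),K(p),np.array(p['distortion'],float))[0,0]
    R=cv2.Rodrigues(np.array(p['rvec'],float))[0]; t=np.array(p['tvec'],float)
    return -R.T@t, R.T@np.array([u[0],u[1],1.])
def atz(p,xy,z):
    c,d=ray(p,xy); return c+d*(z-c[2])/d[2]
def save(p,n): cv2.imwrite('pics/'+n,cv2.cvtColor(p['pixels'],cv2.COLOR_RGB2BGR))
def proj(p,X): return cv2.projectPoints(np.array(X,float).reshape(-1,3),np.array(p['rvec'],float),np.array(p['tvec'],float),K(p),np.array(p['distortion'],float))[0][:,0]
E
python3 - <<'E'
from h import *
for n in ('top','scene'):
    p=eyes.grab_frame(n); save(p,n+'1.png')
    print(n)
    for k,z in (('peg_1_top',.052),('tally_board',0),('bowl',.014),('tapered_pot',.014),('collared_pot',.014),('round_pot',.014),('sand_block',0),('label_roll',0),('slip_jar',0)):
        for d in eyes.place_of(p,k)[:5]: print(k,np.round(d['confidence'],2),np.round(d['xy'],1),np.round(atz(p,d['xy'],z),4))
o=r.get_obs(); print(o['clock'],o['tcp_pos'],o['orientation'],o['contact_force'],o['grip_width'],r.tip_reach)
E
```

```text
top
peg_1_top 0.49 [312.7 237.4] [0.4932 0.2896 0.052 ]
tally_board 0.72 [367.  231.5] [0.5065 0.1661 0.    ]
bowl 0.85 [354.9 211.8] [0.5512 0.1931 0.014 ]
tapered_pot 0.91 [424.7 224.6] [0.5171 0.0349 0.014 ]
collared_pot 0.72 [320.9 203.7] [0.5722 0.2701 0.014 ]
collared_pot 0.32 [343.3 290.6] [0.3751 0.2255 0.014 ]
round_pot 0.95 [390.4 218.4] [0.5337 0.1127 0.014 ]
sand_block 0.7 [344.7 288.8] [0.3783 0.2217 0.    ]
sand_block 0.63 [427.5 227.3] [0.5119 0.0257 0.    ]
label_roll 0.91 [276.8 187.7] [0.6148 0.372  0.    ]
slip_jar 0.88 [372.7 173.7] [0.6415 0.147  0.    ]
scene
peg_1_top 0.71 [362.  206.7] [0.4713 0.2193 0.052 ]
peg_1_top 0.6 [336.1 224.6] [0.4854 0.2956 0.052 ]
tally_board 0.59 [357.8 205.4] [0.5075 0.1737 0.    ]
bowl 0.87 [334.4 197. ] [0.5596 0.1954 0.014 ]
tapered_pot 0.74 [385.8 168.5] [0.5167 0.0293 0.014 ]
collared_pot 0.8 [310.3 211.7] [0.5748 0.2678 0.014 ]
round_pot 0.6 [361.6 184.1] [0.5335 0.118  0.014 ]
sand_block 0.71 [398.3 243.4] [0.3749 0.2204 0.    ]
label_roll 0.73 [264.5 235.1] [0.619  0.3735 0.    ]
slip_jar 0.58 [318.5 177. ] [0.6439 0.1457 0.    ]
1.0 [ 0.27391653 -0.61695631  0.4047155 ] [ 2.63383197e+00 -1.71241848e+00  1.00811309e-04] [-0.67031537 -0.12047078  0.29954446] 0.08537201986373197 0.1734
```

View pics/top1.png

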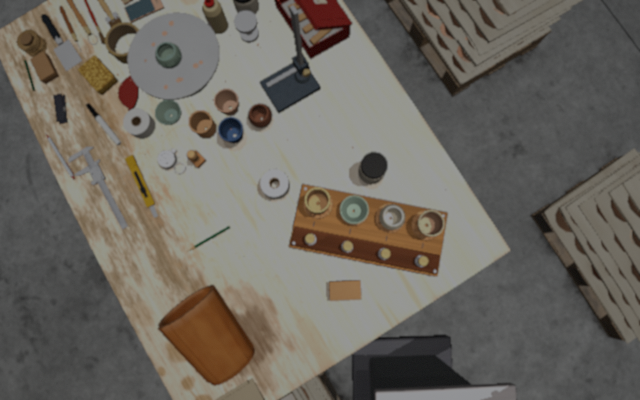

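View pics/scene1.png

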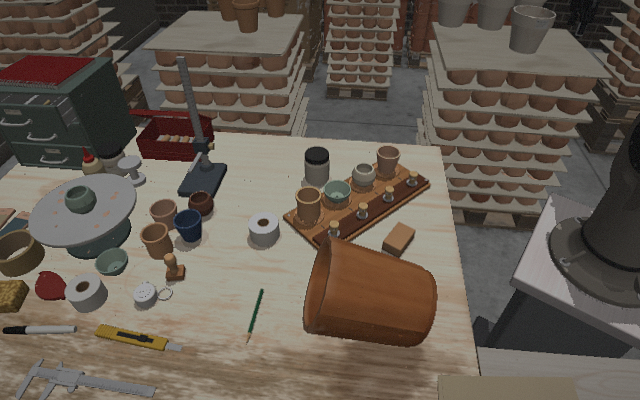

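The top view shows four pots at about (318,201), (354,210), (392,216) and (430,223), with pegs in front at about (311,240), (347,246), (384,254) and (421,261). Next I'll zoom in to check which pot is which, and fit the board pose.

Run:
```python
from h import *
from scipy.optimize import least_squares
P={n:eyes.grab_frame(n) for n in('top','scene')}
a=cv2.resize(P['top']['pixels'][175:285,280:460],(800,489),interpolation=3)
b=cv2.resize(P['scene']['pixels'][135:255,275:440],(800,582),interpolation=3)
g=lambda im:np.clip(im.astype(float)*1.6,0,255).astype(np.uint8)
for n,i in(('tz.png',a),('sz.png',b)): cv2.imwrite('pics/'+n,g(i)[:,:,::-1])
def W(v,l): 
    c,s=np.cos(v[2]),np.sin(v[2]); return np.array([v[0]+c*l[0]-s*l[1],v[1]+s*l[0]+c*l[1],l[2]])
ys=[.126,.042,-.042,-.126]
obs=[]
for n,p in P.items():
    for k,i in(('collared_pot',0),('bowl',1),('round_pot',2),('tapered_pot',3)):
        d=eyes.place_of(p,k)
        if d: obs.append((n,(.035,ys[i],.014),d[0]['xy'],k))
    im=p['pixels']
for i,xy in enumerate([(311,239.5),(347.3,246.5),(384,254),(421,261.3)]): obs.append(('top',(-.048,ys[i],.052),xy,'peg'))
f=lambda v:np.concatenate([proj(P[n],W(v,l))[0]-xy for n,l,xy,k in obs])
s=least_squares(f,[.507,.17,-.2],loss='soft_l1')
print(s.x); 
for o,e in zip(obs,f(s.x).reshape(-1,2)): print(o[0],o[3],np.round(e,1))
for y in ys: print(W(s.x,(-.048,y,.052)), proj(P['top'],W(s.x,(-.048,y,.052))),proj(P['scene'],W(s.x,(-.048,y,.052))))
```

```text
[ 0.51012339  0.16486767 -0.22332002]
top collared_pot [-1.6  2.3]
top bowl [-0.3 -2. ]
top round_pot [ 2.  -1.4]
top tapered_pot [0.8 1.4]
scene collared_pot [-0.5  2.7]
scene bowl [2.4 0.6]
scene round_pot [1.2 2. ]
scene tapered_pot [ 1.1 -0.3]
top peg [-2.3 -1.1]
top peg [-0.7 -0.6]
top peg [ 0.5 -0.7]
top peg [ 1.4 -0.6]
[0.49122037 0.29836927 0.052     ] [[308.68523316 238.42783415]] [[333.00823254 224.16098328]]
[0.47261702 0.21645519 0.052     ] [[346.55598871 245.88621117]] [[362.19488039 205.7055312 ]]
[0.45401368 0.13454112 0.052     ] [[384.52659738 253.30757013]] [[388.6643079 188.9380547]]
[0.43541033 0.05262705 0.052     ] [[422.44889548 260.66177875]] [[412.721704   173.67319803]]
```

```bash
sleep 1
```

```text
(no output)
```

View pics/tz.png

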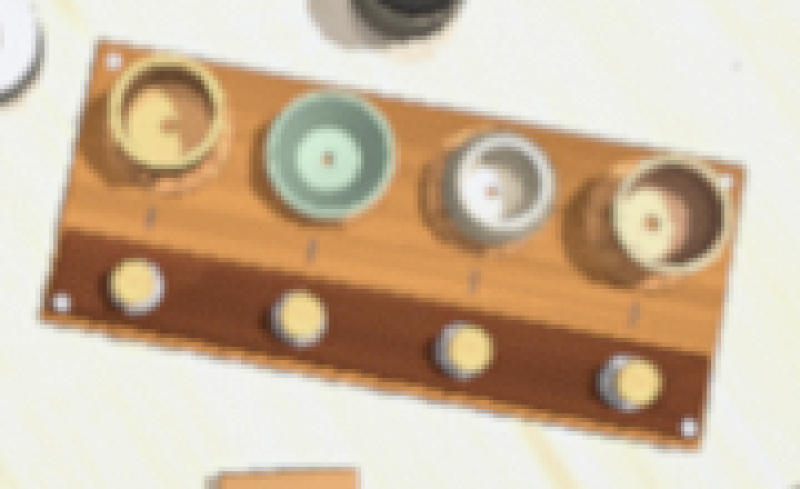

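View pics/sz.png

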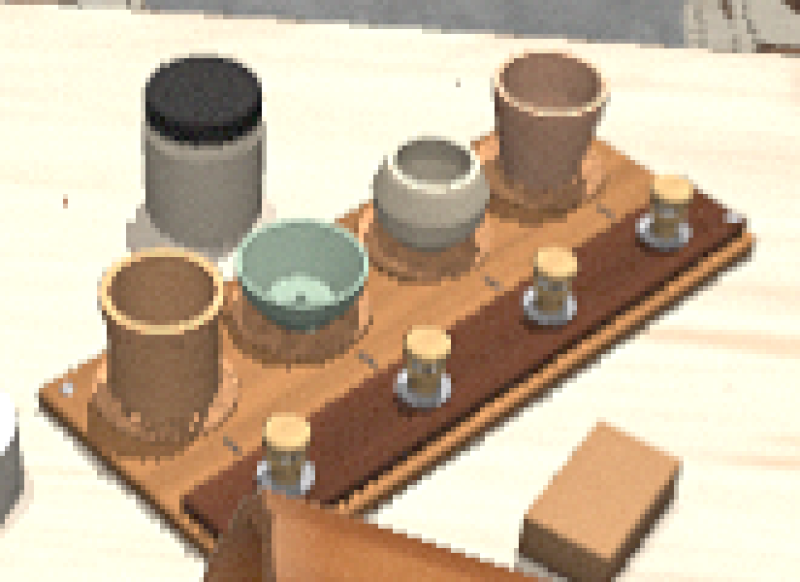

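Both views agree: collared pot = peg 1, bowl = peg 2, round pot = peg 3, tapered pot = peg 4. The press order is therefore 2, 4, 1. Now I'll move toward the board with the gripper closed.

>>> jog_arm:
  series:
    - [-0.8,-1,0,0]
    - [-0.8,-1,0,0]
    - [-0.8,-1,0,0]
    - [-0.8,-1,0,0]
    - [-0.8,-1,0,0]
    - [-0.8,-1,0,0]
    - [-0.8,-1,0,0]
    - [-0.8,-1,0,0]
    - [-0.8,-1,0,0]
    - [-0.8,-1,0,0]
    - [-0.8,-1,0,0]
    - [-0.8,-1,0,0]
  grip: 0
  newtons: 20

```text
clock: 3.0
tcp_pos: [0.4913, -0.1987, 0.4054]
orientation: [2.625, -1.721, 0.008]
contact_force: [-0.5, 0.3, 0.4]
grip_width: 0.0004
```

```bash
cat >> h.py <<'E'
def to(x,y,tz):
    o=r.get_obs(); R=cv2.Rodrigues(np.array(o['orientation'],float))[0]
    d=R.T@(np.array([x,y,tz+r.tip_reach])-np.array(o['tcp_pos']))
    return np.round(d/.03,2), o['clock'], np.round(o['tcp_pos'],4), np.round(R[:,0],3), np.round(R[:,2],4), o['contact_force'], o['grip_width']
E
python3 -c "
from h import *
print(to(.48,.18,.2))"
```

```text
(array([-11.73,  -4.69,   1.01]), 3.0, array([ 0.4913, -0.1987,  0.4054]), array([ 0.399, -0.917,  0.005]), array([ 0.0028, -0.0046, -1.    ]), array([-0.52234966,  0.30988218,  0.35884162]), 0.00035367550142303316)
```

>>> jog_arm:
  series:
    - [-1,-0.4,0,0]
    - [-1,-0.4,0,0]
    - [-1,-0.4,0,0]
    - [-1,-0.4,0,0]
    - [-1,-0.4,0,0]
    - [-1,-0.4,0,0]
    - [-1,-0.4,0,0]
    - [-1,-0.4,0,0]
    - [-1,-0.4,0,0]
    - [-1,-0.4,0,0]
    - [-1,-0.4,0,0]
    - [0,0,0,0]

```text
clock: 4.5
tcp_pos: [0.4802, 0.1714, 0.4064]
orientation: [-2.629, 1.715, -0.016]
contact_force: [0.2, -1.3, 0.1]
grip_width: -0.0001
```

```bash
cat > fit.py <<'E'
from h import *
p=eyes.grab_frame('wrist'); 
import sys
save(p,sys.argv[1])
for k,z in (('peg_1_top',.052),('bowl',.014),('tapered_pot',.014),('collared_pot',.014),('round_pot',.014)):
    for d in eyes.place_of(p,k)[:5]: print(k,np.round(d['confidence'],2),np.round(d['xy'],1),np.round(atz(p,d['xy'],z),4))
print(to(.4726,.2165,.1))
print(proj(p,[[.4912,.2984,.052],[.4726,.2165,.052],[.454,.1345,.052],[.4354,.0526,.052]]))
E
python3 fit.py w1.png
```

```text
peg_1_top 0.91 [202.8 113.4] [0.4918 0.2975 0.052 ]
bowl 0.78 [329.4  92.7] [0.5564 0.1962 0.014 ]
tapered_pot 0.94 [448.5 188.7] [0.5168 0.0328 0.014 ]
collared_pot 0.76 [265.5  41.1] [0.5756 0.2736 0.014 ]
round_pot 0.84 [394.2 142.3] [0.5381 0.1123 0.014 ]
(array([-1.65, -0.36,  4.41]), 4.8, array([0.4809, 0.1676, 0.4061]), array([ 0.397, -0.918,  0.009]), array([ 0.0096, -0.0054, -0.9999]), array([-0.22809925, -1.43601435, -0.05672169]), 0.00019787438465434005)
[[201.6927258  113.57491272]
 [276.17466806 166.14691506]
 [344.68632819 214.47640168]
 [407.07400856 258.50850991]]
```

View pics/w1.png

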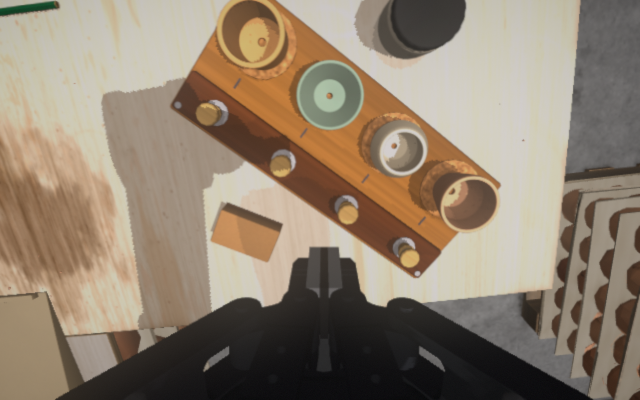

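In the wrist view the peg heads are at about (207,113), (281,165), (347,213) and (409,258). That matches the fit to within a few pixels, so I'll refine it with these.

Run:
```python
from h import *
p=eyes.grab_frame('wrist')
im=p['pixels']
c=im[80:290,160:460]
cv2.imwrite('pics/w2.png',cv2.resize(c,(800,560),interpolation=3)[:,:,::-1])
hsv=cv2.cvtColor(im,cv2.COLOR_RGB2HSV)
for g in [(207,113),(281,165),(347,213),(409,258)]: print(hsv[g[1],g[0]],atz(p,g,.052), end=' ')
X=[]
ys=[.126,.042,-.042,-.126]
from scipy.optimize import least_squares
print(to(.4726,.2165,.1))
```

```text
[ 17 132 154] [0.49510405 0.28917382 0.052     ] [ 17 132 156] [0.47643005 0.2080603  0.052     ] [ 17 135 199] [0.4567416 0.128647  0.052    ] [ 18 131 213] [0.43652525 0.04673498 0.052     ] (array([-1.64, -0.36,  4.41]), 4.85, array([0.4809, 0.1677, 0.4061]), array([ 0.397, -0.918,  0.009]), array([ 0.0097, -0.0053, -0.9999]), array([-1.34072971,  0.38715756, -0.22203941]), -0.0002629222665451526)
```

View pics/w2.png

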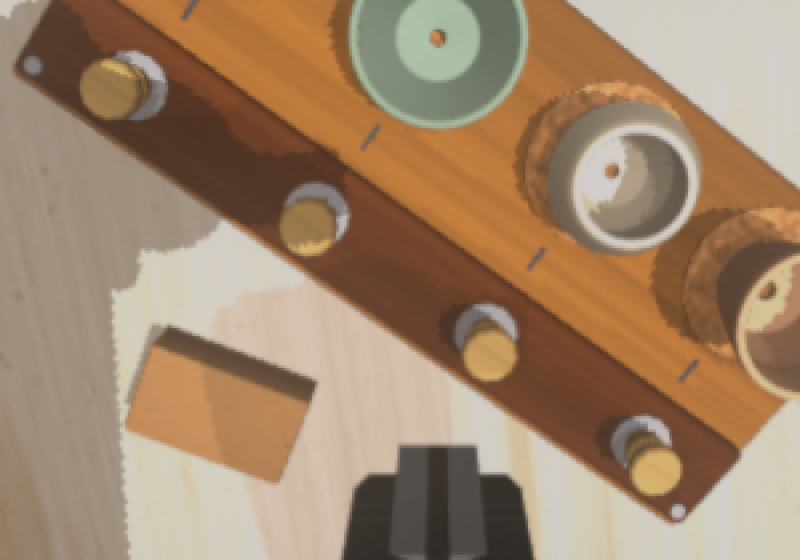

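Run:
```python
from h import *
from scipy.optimize import least_squares
P={n:eyes.grab_frame(n) for n in('wrist','top','scene')}
O={'wrist':[(201.,113.5),(275.7,164.5),(343.1,213.6),(405.4,256)],'top':[(310.2,238.7),(347.1,246.2),(384.7,253.4),(423.2,260.8)],'scene':[(333.8,224.1),(362.9,205.4),(389.1,189.1),(413,173.8)]}
ys=[.126,.042,-.042,-.126]
def W(v,l): 
    c,s=np.cos(v[2]),np.sin(v[2]); return np.array([v[0]+c*l[0]-s*l[1],v[1]+s*l[0]+c*l[1],l[2]])
for S in (['wrist'],['top'],['scene'],['wrist','top','scene']):
    f=lambda v:np.concatenate([proj(P[n],[W(v,(-.048,y,.052)) for y in ys]).ravel()-np.ravel(O[n]) for n in S])
    s=least_squares(f,[.507,.17,-.2]); print(S,s.x,np.sqrt(np.mean(s.fun**2)))
    for y in ys: print(np.round(W(s.x,(-.048,y,.052))[:2],4),end=' ')
    print()
print(to(*W(s.x,(-.048,.042,0))[:2],.1))
```

```text
['wrist'] [ 0.51140125  0.16185781 -0.22650508] 0.8378272649128148
[0.4929 0.2954] [0.4741 0.2136] [0.4552 0.1317] [0.4363 0.0499] 
['top'] [ 0.50964127  0.16327031 -0.22309544] 0.35349376570313884
[0.4907 0.2968] [0.4721 0.2148] [0.4535 0.1329] [0.435 0.051] 
['scene'] [ 0.50924123  0.16408907 -0.22132627] 0.17008271490874444
[0.4901 0.2976] [0.4716 0.2156] [0.4532 0.1337] [0.4348 0.0517] 
['wrist', 'top', 'scene'] [ 0.51088981  0.16221731 -0.22549808] 0.7394734658362303
[0.4923 0.2958] [0.4735 0.2139] [0.4547 0.132 ] [0.4359 0.0501] 
(array([-1.53, -0.35,  4.41]), 5.0, array([0.4808, 0.1682, 0.4061]), array([ 0.398, -0.917,  0.009]), array([ 0.0098, -0.0051, -0.9999]), array([ 1.02159583, -0.37125673, -0.233387  ]), -5.843422547033243e-05)
```

```bash
cat >> h.py <<'E'
def to(x,y,tz):
    o=r.get_obs(); R=cv2.Rodrigues(np.array(o['orientation'],float))[0]
    tip=np.array(o['tcp_pos'])+r.tip_reach*R[:,2]
    d=R.T@(np.array([x,y,tz])-tip)
    return 'units',np.round(d/.03,2),'clk',o['clock'],'tip', np.round(tip,4), np.round(R[:,0],3), np.round(R[:,2],4),'F', np.round(o['contact_force'],1),'%.4f'%o['grip_width']
P1=(.4913,.2965);P2=(.4727,.2146);P4=(.4355,.0508)
E
python3 -c "
from h import *
print(to(*P2,.075))"
```

```text
('units', array([-1.62, -0.29,  5.25]), 'clk', 5.0, 'tip', array([0.4825, 0.1673, 0.2328]), array([ 0.398, -0.917,  0.009]), array([ 0.0098, -0.0051, -0.9999]), 'F', array([ 1. , -0.4, -0.2]), '-0.0001')
```

>>> jog_arm:
  series:
    - [-0.8,-0.15,0.3,0]
    - [-0.8,-0.15,0.9,0]
    - [0,0,1,0]
    - [0,0,1,0]
    - [0,0,1,0]
    - [0,0,0.7,0]
    - [0,0,0,0]
    - [0,0,0,0]

```text
clock: 6.0
tcp_pos: [0.4732, 0.2156, 0.2565]
orientation: [-2.62, 1.725, -0.021]
contact_force: [0.1, 1.1, -0.1]
grip_width: -0.0003
```

```bash
python3 -c "
from h import *
print(to(*P2,.06))
p=eyes.grab_frame('wrist'); save(p,'w3.png')
p=eyes.grab_frame('scene'); c=p['pixels'][135:255,275:440]; cv2.imwrite('pics/s3.png',cv2.resize(c,(800,582))[:,:,::-1])"
```

```text
('units', array([-0.03,  0.1 ,  0.77]), 'clk', 6.0, 'tip', array([0.4756, 0.2151, 0.0831]), array([ 0.395, -0.919,  0.008]), array([ 0.0138, -0.0033, -0.9999]), 'F', array([ 0.1,  1.1, -0.1]), '-0.0003')
```

View pics/w3.png

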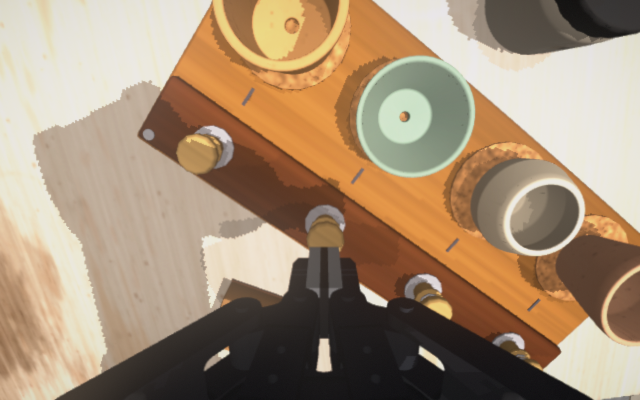

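View pics/s3.png

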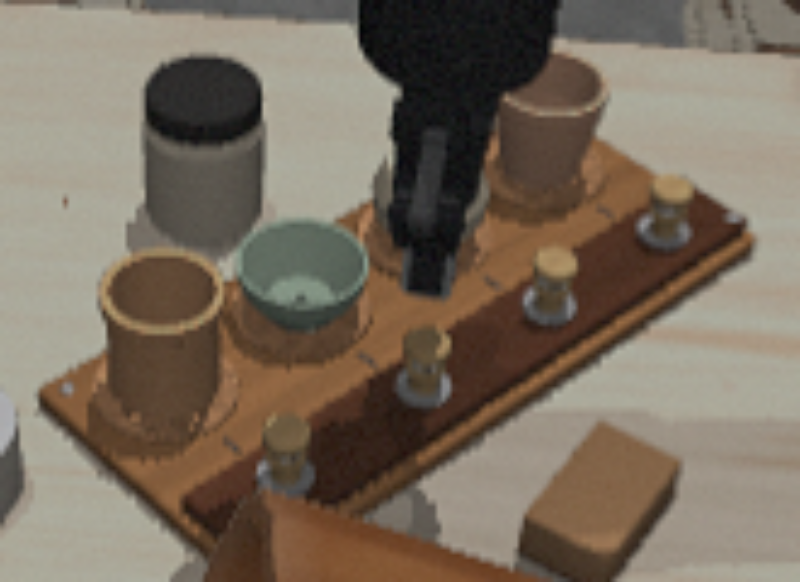

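The tip is directly over peg 2's head and about 31 mm above it. I'll go down to 60 mm and check the steady offset.

>>> jog_arm:
  series:
    - [0,0.1,0.4,0]
    - [0,0,0.3,0]
    - [0,0,0,0]
    - [0,0,0,0]

```text
clock: 6.6
tcp_pos: [0.471, 0.2143, 0.2354]
orientation: [-2.618, 1.724, -0.023]
contact_force: [-0.1, -0.2, -0.7]
grip_width: -0.0002
```

```bash
python3 -c "
from h import *
print(to(*P2,.0415))"
```

```text
('units', array([-0.04,  0.04,  0.68]), 'clk', 6.6, 'tip', array([0.4738, 0.2139, 0.062 ]), array([ 0.395, -0.919,  0.009]), array([ 0.0164, -0.0024, -0.9999]), 'F', array([-0.1, -0.2, -0.7]), '-0.0002')
```

>>> jog_arm:
  series:
    - [0,0,0.2,0]
    - [0,0,0.15,0]
    - [0,0,0.15,0]
    - [0,0,0,0]

```text
clock: 7.1
tcp_pos: [0.4714, 0.2145, 0.2198]
orientation: [-2.617, 1.724, -0.024]
contact_force: [-0.7, -0.7, 1.7]
grip_width: 0.0003
```

```bash
python3 -c "
from h import *
print(to(*P2,.0415))"
```

```text
('units', array([-0.04,  0.05,  0.16]), 'clk', 7.1, 'tip', array([0.4744, 0.2142, 0.0465]), array([ 0.395, -0.919,  0.009]), array([ 0.017 , -0.0022, -0.9999]), 'F', array([-0.7, -0.7,  1.7]), '0.0003')
```

>>> jog_arm:
  series:
    - [0,0,0.1,0]
    - [0,0,0.1,0]
    - [0,0,0,0]

```text
clock: 7.48
tcp_pos: [0.4715, 0.2146, 0.2137]
orientation: [-2.617, 1.724, -0.024]
contact_force: [-0.6, 0.6, 3.4]
grip_width: -0.0
```

```bash
python3 -c "
from h import *
print(to(*P2,.0415))
p=eyes.grab_frame('scene'); c=p['pixels'][135:255,275:440]; cv2.imwrite('pics/s4.png',cv2.resize(c,(800,582))[:,:,::-1])
print(to(*P2,.0415))"
```

```text
('units', array([-0.04,  0.05, -0.04]), 'clk', 7.475, 'tip', array([0.4744, 0.2142, 0.0403]), array([ 0.395, -0.919,  0.009]), array([ 0.0171, -0.0023, -0.9999]), 'F', array([-0.6,  0.6,  3.4]), '-0.0000')
('units', array([-0.04,  0.05, -0.04]), 'clk', 7.525, 'tip', array([0.4744, 0.2142, 0.0404]), array([ 0.395, -0.919,  0.009]), array([ 0.0171, -0.0023, -0.9999]), 'F', array([-0.4,  0.8,  2.4]), '-0.0001')
```

View pics/s4.png

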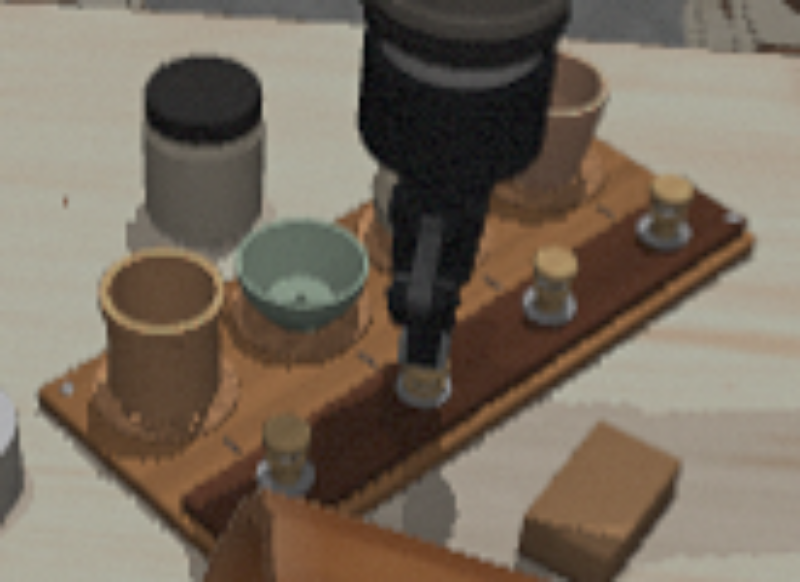

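The peg is sinking at about 3 N, which is the sliding friction and not the stop. Tip travel is about 11.6 mm. I'll lift and check.

>>> jog_arm:
  series:
    - [0,0,-0.4,0]
    - [0,0,-1,0]
    - [0,0,-1,0]
    - [0,0,-0.3,0]
    - [0,0,0,0]

```text
clock: 8.15
tcp_pos: [0.4701, 0.2146, 0.2985]
orientation: [-2.617, 1.724, -0.025]
contact_force: [0.5, -0.1, -0.3]
grip_width: 0.0002
```

```bash
python3 -c "
from h import *
print(to(*P4,.075))
p=eyes.grab_frame('scene'); c=p['pixels'][135:255,275:440]; cv2.imwrite('pics/s5.png',cv2.resize(c,(800,582))[:,:,::-1])"
```

```text
('units', array([4.5 , 3.33, 1.66]), 'clk', 8.15, 'tip', array([0.4732, 0.2143, 0.1251]), array([ 0.395, -0.919,  0.009]), array([ 0.0177, -0.0017, -0.9998]), 'F', array([ 0.5, -0.1, -0.3]), '0.0002')
```

View pics/s5.png

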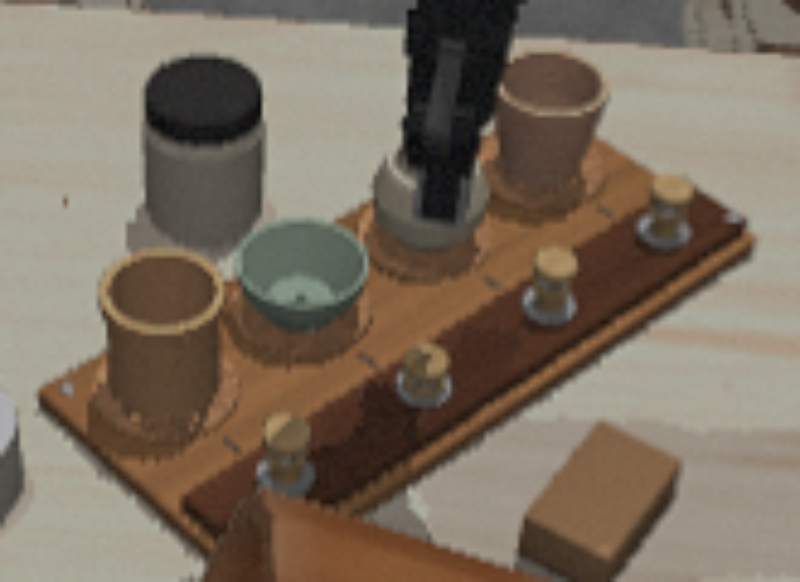

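Peg 2's head now sits visibly lower, at zoom row ~359 instead of 343. I'll check that as a height and move over to peg 4.

>>> jog_arm:
  series:
    - [0.75,0.55,0,0]
    - [0.75,0.55,0,0]
    - [0.75,0.55,0,0]
    - [0.75,0.55,0,0]
    - [0.75,0.55,0,0]
    - [0.75,0.55,0,0]
    - [0,0,0,0]

```text
clock: 9.07
tcp_pos: [0.4287, 0.046, 0.2904]
orientation: [2.624, -1.726, 0.009]
contact_force: [0.6, 0.6, -0.3]
grip_width: 0.0003
```

```bash
python3 -c "
from h import *
print(to(*P4,.06))
p=eyes.grab_frame('scene'); c=p['pixels'][185:235,320:385]; cv2.imwrite('pics/s6.png',cv2.resize(c,(780,600),interpolation=3)[:,:,::-1])
for z in (.052,.048,.045,.042,.040): print(z,(proj(p,[*P2,z])[0]-[320,185])*12)"
```

```text
('units', array([-0.1 , -0.26,  1.9 ]), 'clk', 9.075, 'tip', array([0.4294, 0.0453, 0.117 ]), array([ 0.396, -0.918,  0.005]), array([ 0.004 , -0.0038, -1.    ]), 'F', array([ 0.6,  0.6, -0.3]), '0.0003')
0.052 [511.49566515 242.52811939]
0.048 [509.8804376 258.5780992]
0.045 [508.67533933 270.54756164]
0.042 [507.47562352 282.45915574]
0.04 [506.67878702 290.36826185]
```

View pics/s6.png

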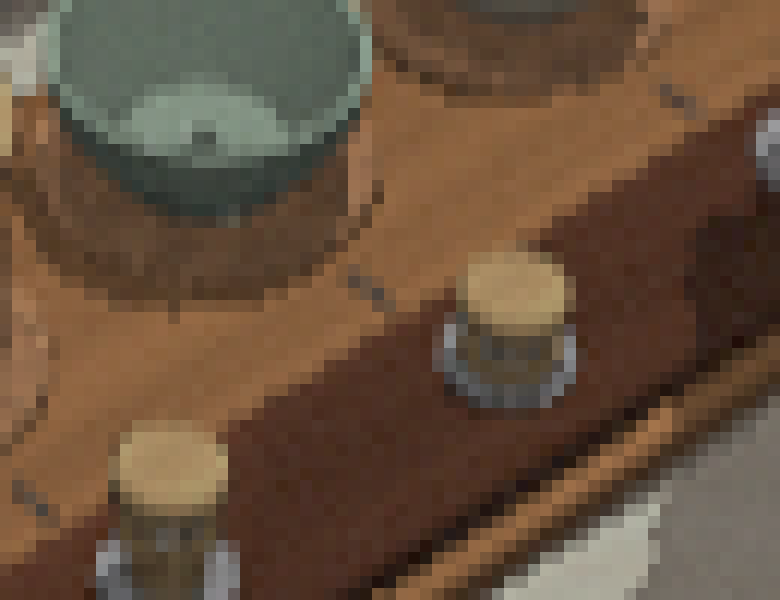

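Peg 2's top is at z≈0.041, so the stem is about 10 mm down. Next is the descent on peg 4.

>>> jog_arm:
  series:
    - [-0.1,-0.26,0.6,0]
    - [0,0,0.7,0]
    - [0,0,0.5,0]
    - [0,0,0,0]
    - [0,0,0,0]

```text
clock: 9.75
tcp_pos: [0.4366, 0.0574, 0.2343]
orientation: [-2.628, 1.716, -0.007]
contact_force: [-0.4, -0.2, 0.8]
grip_width: 0.0004
```

```bash
python3 -c "
from h import *
print(to(*P4,.0415))
p=eyes.grab_frame('wrist'); save(p,'w7.png')
p=eyes.grab_frame('scene'); c=p['pixels'][135:255,275:440]; cv2.imwrite('pics/s7.png',cv2.resize(c,(800,582))[:,:,::-1])
"
```

```text
('units', array([0.17, 0.15, 0.65]), 'clk', 9.75, 'tip', array([0.4374, 0.0574, 0.0609]), array([ 0.402, -0.915,  0.002]), array([ 5.1e-03, -2.0e-04, -1.0e+00]), 'F', array([-0.4, -0.2,  0.8]), '0.0004')
```

View pics/s7.png

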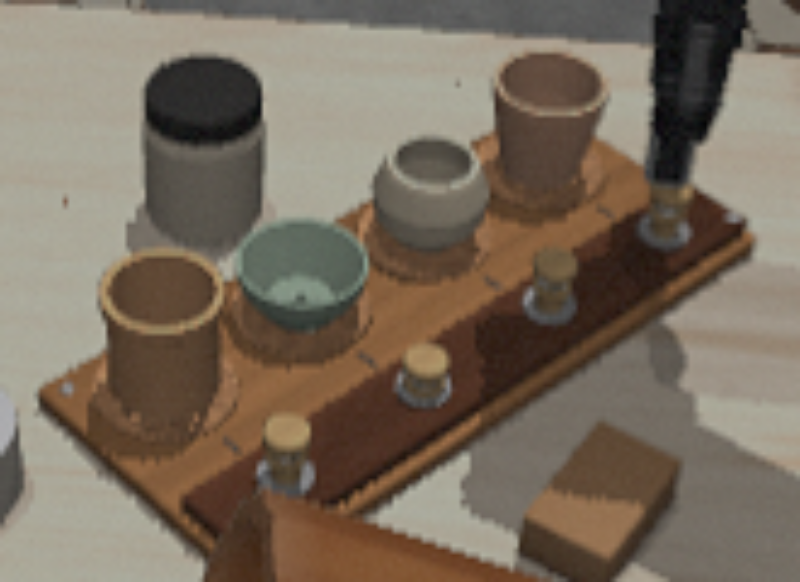

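View pics/w7.png

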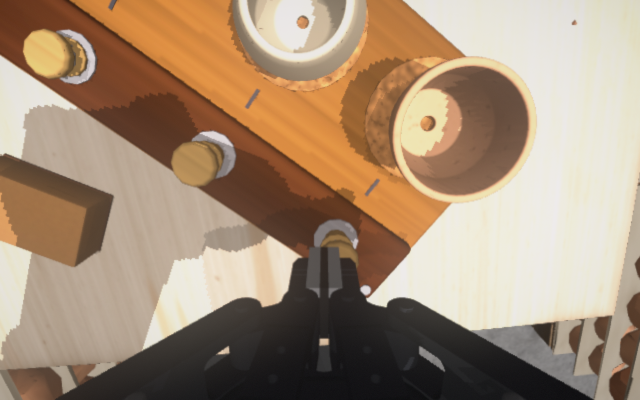

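The tip is about 7 mm off toward +y over peg 4. I'll correct that before pressing.

>>> jog_arm:
  series:
    - [0.17,0.15,0,0]
    - [0,0,0,0]
    - [0,0,0,0]

```text
clock: 10.22
tcp_pos: [0.4347, 0.0499, 0.2357]
orientation: [-2.626, 1.717, -0.011]
contact_force: [-0.0, 0.1, -0.6]
grip_width: 0.0002
```

```bash
python3 -c "
from h import *
print(to(*P4,.0405))"
```

```text
('units', array([-0.04,  0.01,  0.73]), 'clk', 10.225, 'tip', array([0.4361, 0.0498, 0.0623]), array([ 0.401, -0.916,  0.003]), array([ 8.e-03, -3.e-04, -1.e+00]), 'F', array([-0. ,  0.1, -0.6]), '0.0002')
```

>>> jog_arm:
  series:
    - [0,0,0.2,0]
    - [0,0,0.2,0]
    - [0,0,0.15,0]
    - [0,0,0,0]

```text
clock: 10.72
tcp_pos: [0.4351, 0.0499, 0.2182]
orientation: [-2.626, 1.717, -0.011]
contact_force: [-0.3, -0.6, 3.0]
grip_width: -0.0001
```

```bash
python3 -c "
from h import *
print(to(*P4,.0405))"
```

```text
('units', array([-0.04,  0.02,  0.14]), 'clk', 10.725, 'tip', array([0.4365, 0.0498, 0.0448]), array([ 0.401, -0.916,  0.004]), array([ 8.3e-03, -5.0e-04, -1.0e+00]), 'F', array([-0.3, -0.6,  3. ]), '-0.0001')
```

>>> jog_arm:
  series:
    - [0,0,0.1,0]
    - [0,0,0.05,0]
    - [0,0,0,0]

```text
clock: 11.1
tcp_pos: [0.4351, 0.0499, 0.2135]
orientation: [-2.626, 1.717, -0.011]
contact_force: [-0.2, -0.7, 3.2]
grip_width: -0.0
```

```bash
python3 -c "
from h import *
print(to(*P4,.0405))"
```

```text
('units', array([-0.04,  0.02, -0.01]), 'clk', 11.1, 'tip', array([0.4366, 0.0498, 0.0401]), array([ 0.401, -0.916,  0.004]), array([ 8.3e-03, -6.0e-04, -1.0e+00]), 'F', array([-0.2, -0.7,  3.2]), '-0.0000')
```

>>> jog_arm:
  series:
    - [0,0,-0.4,0]
    - [0,0,-1,0]
    - [0,0,-1,0]
    - [0,0,-0.5,0]
    - [0,0,0,0]

```text
clock: 11.72
tcp_pos: [0.4339, 0.0504, 0.3053]
orientation: [-2.626, 1.715, -0.011]
contact_force: [0.5, 0.3, 0.2]
grip_width: -0.0002
```

```bash
python3 -c "
from h import *
print(to(*P1,.1))
p=eyes.grab_frame('scene'); c=p['pixels'][150:200,365:430]; cv2.imwrite('pics/s8.png',cv2.resize(c,(780,600),interpolation=3)[:,:,::-1])
for z in (.052,.048,.045,.042,.040): print(z,(proj(p,[*P4,z])[0]-[365,150])*12)"
```

```text
('units', array([-6.76, -5.  ,  1.08]), 'clk', 11.725, 'tip', array([0.4354, 0.0504, 0.1319]), array([ 0.402, -0.916,  0.003]), array([ 8.5e-03,  3.0e-04, -1.0e+00]), 'F', array([0.5, 0.3, 0.2]), '-0.0002')
0.052 [576.48675235 279.20895504]
0.048 [573.28115397 294.94954258]
0.045 [570.88803462 306.69541183]
0.042 [568.50435711 318.39055449]
0.04 [566.92046002 326.1592825 ]
```

View pics/s8.png

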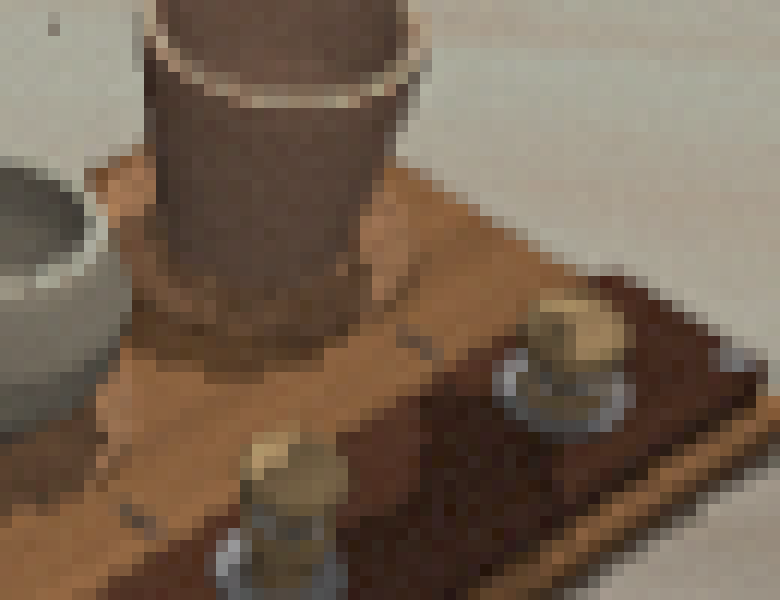

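Peg 4's top is now at about row 323 in the zoom, i.e. z≈0.041, so it is down. Moving to peg 1.

>>> jog_arm:
  series:
    - [-0.85,-0.62,0,0]
    - [-0.85,-0.62,0,0]
    - [-0.85,-0.62,0,0]
    - [-0.85,-0.62,0,0]
    - [-0.85,-0.62,0,0]
    - [-0.85,-0.62,0,0]
    - [-0.85,-0.62,0,0]
    - [-0.85,-0.62,0,0]
    - [0,0,0,0]
    - [0,0,0,0]

```text
clock: 13.02
tcp_pos: [0.4864, 0.3018, 0.2943]
orientation: [2.62, -1.715, -0.005]
contact_force: [0.8, 0.2, 0.5]
grip_width: -0.0001
```

```bash
python3 -c "
from h import *
print(to(*P1,.065))"
```

```text
('units', array([ 0.2 , -0.16,  1.86]), 'clk', 13.025, 'tip', array([0.485 , 0.3006, 0.1209]), array([ 0.4  , -0.916,  0.003]), array([-0.0084, -0.0069, -0.9999]), 'F', array([0.8, 0.2, 0.5]), '-0.0001')
```

>>> jog_arm:
  series:
    - [0.2,-0.16,0.4,0]
    - [0,0,0.7,0]
    - [0,0,0.5,0]
    - [0,0,0.2,0]
    - [0,0,0,0]
    - [0,0,0,0]

```text
clock: 13.78
tcp_pos: [0.4945, 0.2923, 0.2364]
orientation: [2.612, -1.72, -0.003]
contact_force: [-0.9, -0.4, -0.0]
grip_width: -0.0002
```

```bash
python3 -c "
from h import *
print(to(*P1,.0405))
p=eyes.grab_frame('wrist'); save(p,'w9.png')
p=eyes.grab_frame('scene'); c=p['pixels'][135:255,275:440]; cv2.imwrite('pics/s9.png',cv2.resize(c,(800,582))[:,:,::-1])"
```

```text
('units', array([-0.21, -0.04,  0.75]), 'clk', 13.775, 'tip', array([0.4929, 0.2905, 0.063 ]), array([ 0.395, -0.919,  0.006]), array([-0.0091, -0.0106, -0.9999]), 'F', array([-0.9, -0.4, -0. ]), '-0.0002')
```

View pics/s9.png

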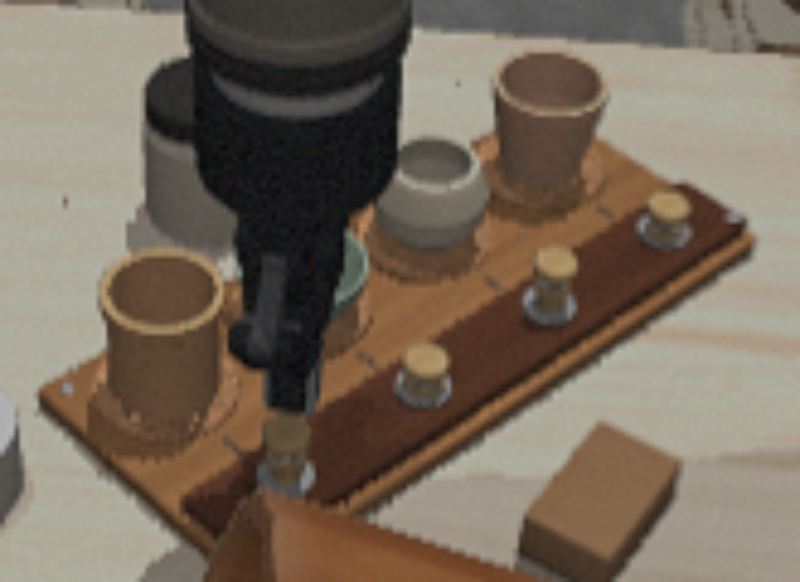

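View pics/w9.png

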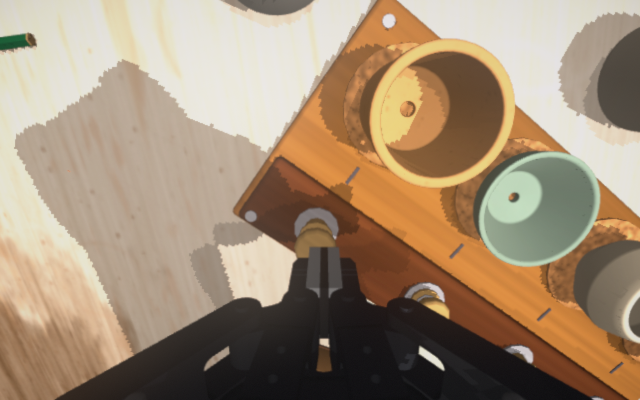

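The tip is about 6 mm off toward -y, so I'll correct before pressing.

>>> jog_arm:
  series:
    - [-0.2,-0.04,0,0]
    - [0,0,0,0]
    - [0,0,0,0]

```text
clock: 14.25
tcp_pos: [0.4932, 0.2995, 0.2375]
orientation: [2.615, -1.72, -0.002]
contact_force: [-0.3, 0.5, 0.6]
grip_width: 0.0001
```

```bash
python3 -c "
from h import *
print(to(*P1,.0405))"
```

```text
('units', array([0.03, 0.03, 0.79]), 'clk', 14.25, 'tip', array([0.4919, 0.2979, 0.0641]), array([ 0.396, -0.918,  0.006]), array([-0.0073, -0.0093, -0.9999]), 'F', array([-0.3,  0.5,  0.6]), '0.0001')
```

>>> jog_arm:
  series:
    - [0,0,0.25,0]
    - [0,0,0.2,0]
    - [0,0,0.15,0]
    - [0,0,0,0]

```text
clock: 14.75
tcp_pos: [0.4932, 0.2994, 0.2184]
orientation: [2.615, -1.72, -0.001]
contact_force: [0.3, -0.6, 2.3]
grip_width: 0.0001
```

```bash
python3 -c "
from h import *
print(to(*P1,.0405))"
```

```text
('units', array([0.03, 0.04, 0.15]), 'clk', 14.75, 'tip', array([0.492 , 0.2978, 0.045 ]), array([ 0.396, -0.918,  0.006]), array([-0.0069, -0.0091, -0.9999]), 'F', array([ 0.3, -0.6,  2.3]), '0.0001')
```

>>> jog_arm:
  series:
    - [0,0,0.1,0]
    - [0,0,0.06,0]
    - [0,0,0,0]

```text
clock: 15.12
tcp_pos: [0.4932, 0.2994, 0.2136]
orientation: [2.615, -1.72, -0.001]
contact_force: [-0.8, -0.7, 2.2]
grip_width: -0.0001
```

```bash
python3 -c "
from h import *
print(to(*P1,.0405))"
```

```text
('units', array([ 0.03,  0.04, -0.01]), 'clk', 15.125, 'tip', array([0.4921, 0.2979, 0.0402]), array([ 0.396, -0.918,  0.006]), array([-0.0067, -0.009 , -0.9999]), 'F', array([-0.8, -0.7,  2.2]), '-0.0001')
```

>>> jog_arm:
  series:
    - [0,0,-0.4,0]
    - [0,0,-1,0]
    - [0,0,-1,0]
    - [0,0,-1,0]
    - [0,0,-1,0]
    - [0,0,-1,0]
    - [0,0,-0.5,0]
    - [0,0,0,0]
    - [0,0,0,0]

```text
clock: 16.25
tcp_pos: [0.4934, 0.3, 0.398]
orientation: [2.614, -1.719, -0.002]
contact_force: [0.4, -0.6, 0.7]
grip_width: 0.0003
```

```bash
python3 -c "
from h import *
print(to(*P1,.0405))
p=eyes.grab_frame('wrist'); save(p,'w10.png')
p=eyes.grab_frame('scene'); c=p['pixels'][135:255,275:440]; cv2.imwrite('pics/s10.png',cv2.resize(c,(800,582))[:,:,::-1])
for q in(P1,P2,(.454,.1327),P4):
  for z in (.052,.045,.041): print(z,(proj(p,[*q,z])[0]-[275,135])*4.85)"
```

```text
('units', array([ 0.01, -0.03,  6.14]), 'clk', 16.25, 'tip', array([0.4919, 0.2982, 0.2247]), array([ 0.396, -0.918,  0.006]), array([-0.0084, -0.0103, -0.9999]), 'F', array([ 0.4, -0.6,  0.7]), '0.0003')
0.052 [283.75618213 429.77039709]
0.045 [283.39322234 441.12392756]
0.041 [283.1876085  447.55078646]
0.052 [424.979498   340.52178159]
0.045 [423.83961631 351.84630616]
0.041 [423.19358392 358.26016168]
0.052 [553.25637637 259.51421682]
0.045 [551.49126785 270.75268885]
0.041 [550.49039247 277.12095042]
0.052 [669.49672908 185.59695266]
0.045 [667.23391399 196.70606228]
0.041 [665.95022126 203.00390962]
```

View pics/s10.png

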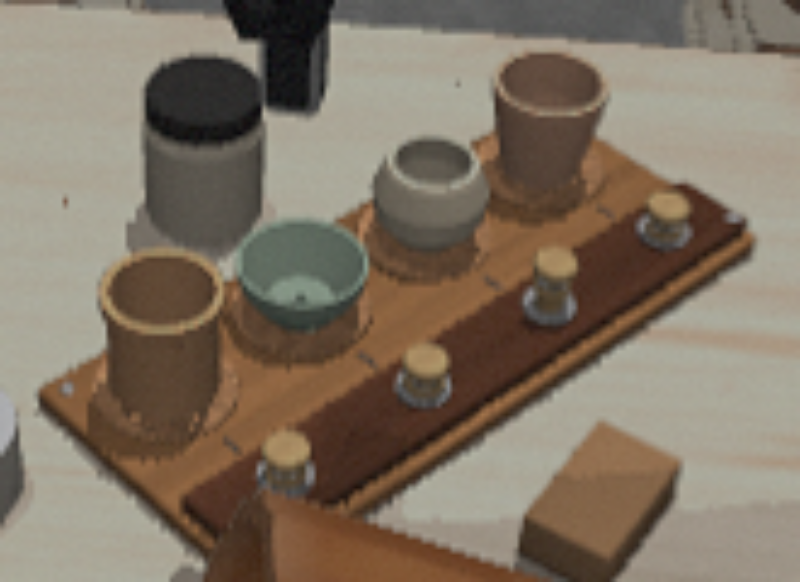

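View pics/w10.png

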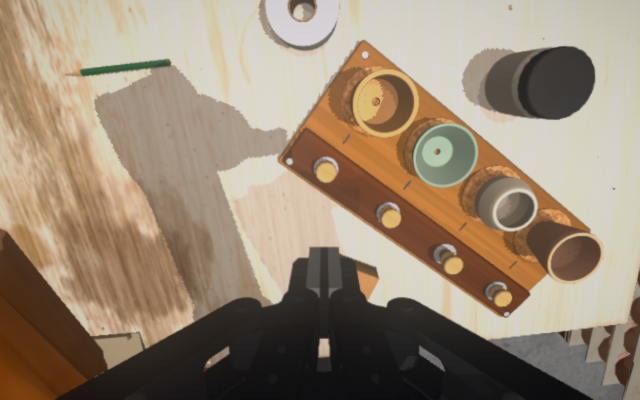

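Pegs 1, 2 and 4 are down, with tops at zoom rows ~447, 359 and 205, which means z≈0.041. Peg 3 is still up at row ~264. The pots and the things beside the board have not moved, and the gripper is about 15 cm clear, so I'm handing in.

```bash
python3 -c "
from h import *
print(r.hand_in())"
```

```text
the job is handed in; nothing more can be done
None
```

I pressed the three pegs in the order asked and handed the job in at about 16 s. The order was peg 2 (low wide bowl), then peg 4 (plain tapered pot), then peg 1 (collared pot). The round-bellied pot's peg 3 was left up.

- **Pressing:** the force readings stayed around 2–3.5 N, and the fingertips stopped about 12 mm below the starting tops, short of the hard stop.
- **Pegs:** in the last pictures, the tops of pegs 1, 2 and 4 are at about z = 0.041 m, so their stems are about 10 mm down. Peg 3's top shows no change from the start.
- **Surroundings:** no pot or thing beside the board looks moved. The fingertips ended about 17 cm above the pegs, with no contact force beyond noise.
- **Checks that disagreed:** peg positions from the three cameras differed by about 2 mm. The moves to pegs 4 and 1 first came in 6–7 mm off to the side, and I corrected both before pressing.

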